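# Lock the access panel with its two quarter-turn fasteners

### The arm

A 7-joint arm with a two-finger parallel gripper is mounted at the origin on a cart in front of the work surface, level with it; the furniture and walls round the work are solid. World frame = base frame: x ahead of the robot, y to its left, z up, the work surface at z = 0. Lengths are in mm, angles in rad, forces in N, time in s.
With the tool pointing down it reaches from about 400 to 850 mm from the base axis. Payload 10.4 kg.
Tool frame: the origin (TCP) lies midway between the tips of the shut fingers; the grasp point (between the pads) lies 19 mm behind it; z points along the fingers, y is the line along which they close (so a half turn about z gives the same grasp; the last joint's range is limited). The gripper opens to 87 mm and grips with 3 to 60 N. Pads are 19 mm wide; open, the fingers measure 117 mm over their backs; the gripper's body (75 mm by 190 mm) begins 51 mm behind the grasp point.
Start: joints at [1.082, 0.332, -0.065, 1.46, 0.022, 1.35, -0.088], TCP at [280.735, -558.426, 222.576] pointing down, gripper open.
Joint ranges: [-2.6, 2.6], [-0.5, 2.12], [-1.47, 1.34], [0.16, 2.42], [-1.27, 4.41], [0.06, 2.06], [-2.6, 2.6]. Speed limits (rad/s): [2.22, 2.22, 2.79, 2.79, 3.14, 3.14, 3.14].

### API

Orientations are given as a rotation vector (axis times angle).
In Python, from cell import bot gives the robot as it stands.
- The arm moves only by the tool step_arm, never from a script. Its argument "deltas" is a list that holds one entry, the list of rows, each a list of 7 numbers: the shift along the tool's x, y, z normalised to -1 to 1, where 1 is 0.5 m, then the turn, a rotation vector about the tool's x, y, z normalised to -1 to 1, where 1 is 90 degrees, then the opening, from 0 (shut) to 1 (fully open). A call has 1 to 8 rows; each row is the pose to reach, as a shift and turn from the pose commanded when the call began, along the tool's axes at that moment; what a row does not reach only later rows make up. A row lasts 1/12 s, in which the tool goes at most 41.7 mm and 7.16 degrees, less where a joint would pass 70% of its speed; a pose out of reach is approached as far as the arm can. A call with a number of a shift or a turn outside -1 to 1 is refused whole. A call with a gripper value outside its range is refused whole. The fingers move at their own pace and stop on an object; "force" is the grip in N (left out, the last holds). Time passes only in rows, so rows that repeat a pose let the fingers close. It gives the time, the measured TCP pose, the force, the opening and the grip force at its end, in the units of the state.
- bot.get_state(): the state, without advancing time (a new reading comes with each control period).
- bot.camera(name): name is "scene" or "top" or "wrist"; returns (picture, depth): 384x512x3 uint8, blue, green, red; 384x512 float32, mm along the optical axis (not along the pixel's ray), 0 where there is no reading.
- bot.camera_params(name): a dict with "intrinsics" (3x3 intrinsics, pixels), "T" (4x4, takes a point from camera to world coordinates). Camera axes: x right, y up, looking along -z (the intrinsics and any distortion apply to the point x, -y, -z); pixel columns grow to the right and rows downward; lengths in mm; the calibration is good to about 2 mm. A picture is of the moment at which its call begins: read the wrist's pose just before it. camera_params takes no time and is no camera call; for the wrist camera it gives the pose at the moment of the call.
- bot.hand_in(): hands the job in; it is judged then, once.
Trained networks look in the newest picture that a camera, given by its name, has taken for a name from the list of things; names that differ only in an ending like _2 or _b are one class to them, and where a whole thing is asked for, a point or a joint stands for the part that bears it (a point fixed in the world has none). Each returns a list of dicts, best first, with "p" (0 to 1); they miss things now and then, are a little off and sometimes report something else, mostly with a low value. They report only what shows in the picture. A call takes as long as a camera call.
- bot.regions_of(camera, name): "pixels" (384x512 bool, what is visible of it) and "bbox" ([left, top, right, bottom] in pixels, round what is visible of it).
The state is a dict: "time_s": time; "qpos": joint angles; "joint_velocities": joint speeds; "joint_torque": joint torques, N m; "position": TCP position; "tcp_rot": TCP orientation; "wrist_force": force on the tool from outside, world axes, zero at the start; "moment": the same for the moment, N m; "gripper_width": finger opening in mm; "grasp_force": force on a finger pad.
Only numpy, scipy, OpenCV 4.12 (cv2) and the standard library are available. Lean on these libraries where they do the work, as an engineer would, in place of code of your own. Each camera call takes 0.05 s, during which the arm holds its last target. There are 200 camera calls.

### The job

The access panel on top of the grey control box stands slightly ajar. Press it down and lock it with its two round quarter-turn fasteners: set the fingertips in each one's slot and turn it clockwise a quarter turn to its stop, so that the dot on the disc points to the mark at the panel's front edge and the panel stays shut. Use the fingertips only to press and turn: pick nothing up, and leave the screwdriver, round connector and relay beside the box where they are.

Things in the scene. Friction and masses are not known exactly. Their poses are not given: they have to be found in the camera images.
- control_box: grey sheet-metal box, 200 x 270 x 69 mm (x, y, z), fixed to the worktop, closed on top by a grey panel. Origin: centre of its underside; -x is the front (towards the robot), +x the far side with the panel's hinge and two cable glands. The two fasteners' axes are at x = -30 mm, y = +60 and -60 mm in this frame.
- panel (a joint): hinge of the panel (4 mm sheet, 200 x 270 mm) along the box's far top edge, rad: 0 = shut, 0.05 = ajar as far as it goes (front edge 10 mm up). A gasket spring pushes it up; 6 to 10 N straight down at the fasteners shuts it. It stays shut only when a fastener is locked, and has up to 0.008 rad of play then.
- left_slot (a point): left (+y) fastener: steel disc 80 mm across, 3 mm proud of the panel. Point: disc centre, level with its top face (72 mm above the worktop when shut, 6 to 7 mm more when ajar). A slot crosses the middle, 62 mm long (along this point's y), 26 mm wide, 14 mm deep, with a flat floor. A black dot at one end of the slot (-y side) shows where the cam tongue points.
- right_slot (a point): right (-y) fastener, the same as the left one; same point and axes.
- left_fastener (a joint): turn of the left fastener, rad: 0 = open, slot parallel to the front edge, dot to the box's -y; grows clockwise from above to its stop at 1.571 = locked, dot to the front. 0.1 to 0.2 N m turns it; it stays where left. From about 1.0 rad its tongue passes under the keeper only while the panel is pressed down (a ramp draws in the last 3 mm), else it jams.
- right_fastener (a joint): turn of the right fastener, same meaning as the left; it turns clockwise too.
- driver: loose screwdriver with a red handle, 150 x 17 x 17 mm, lying in front of the box; bystander. Origin: centre of its underside, blade along +x.
- plug: loose round metal connector, 44 x 20 x 20 mm, lying to the left of the box; bystander. Origin: centre of its underside.
- relay: loose plug-in relay, clear cover, 22 x 29 x 41 mm, standing to the right of the box; bystander. Origin: centre of its underside.

How it is judged:
By the outcome, as a careful person would: the job done as asked, in the order asked, and still so for the second after the job is handed in, with the robot touching nothing.
It also fails if it takes over 58 s, if anything falls off the work surface, if the arm or the gripper's body presses on something with over 40 N, if the wrist force passes 120 N, or if a joint passes its speed limit or range.

## Working session

There is one attempt and no reset: what is moved stays moved. The work goes in short steps, Python scripts to look and compute and a tool call to move; the robot and the scene stay as the last step left them, time stands still between calls to the robot, and variables do not carry over. Pictures are saved under pics/ and viewed, at most 10 in all, crops included, and the job is handed in when it is done.

Besides the shell and the picture viewer there is one more tool, called after "Call:" by a JSON object that holds its "method" and its "body". step_arm: Moves the arm, as the interface text tells. Its arguments: {"type":"object","properties":{"deltas":{"type":"array","items":{"type":"array","items":{"type":"array","items":{"type":"number"}}}},"force":{"type":"number"}},"required":["deltas"]}

```bash
mkdir -p pics; cat > h.py <<'E'
import numpy as np, cv2
from cell import bot
from scipy.spatial.transform import Rotation as R
def cloud(cam):
    img,d=bot.camera(cam); P=bot.camera_params(cam); K=np.array(P["intrinsics"]);T=np.array(P["T"])
    v,u=np.mgrid[:384,:512]
    c=np.stack([(u-K[0,2])/K[0,0]*d,-(v-K[1,2])/K[1,1]*d,-d],-1)
    return img,d,c@T[:3,:3].T+T[:3,3]
E
python3 - <<'E'
from h import *
s=bot.get_state(); print({k:np.round(v,3) for k,v in s.items()})
img,d,W=cloud("top"); a=img
for n in ["control_box","left_slot","right_slot","driver","plug","relay"]:
    for r in bot.regions_of("top",n)[:2]:
        m=r["pixels"]&(d>0); print(n,round(r["p"],2),r["bbox"],np.round(np.median(W[m],0)), np.round(np.percentile(W[m],[3,97],axis=0)).tolist())
b,_=bot.camera("scene")
cv2.imwrite("pics/a.png",cv2.resize(a,(800,600)));cv2.imwrite("pics/b.png",b)
np.save("W.npy",W)
E
```

```text
{'time_s': np.float64(0.0), 'qpos': array([ 1.082,  0.333, -0.065,  1.461,  0.022,  1.35 , -0.089]), 'joint_velocities': array([ 0.   ,  0.   ,  0.001,  0.002, -0.002, -0.   , -0.   ]), 'joint_torque': array([ 0.0000e+00, -6.2326e+01,  2.5000e-02, -3.8989e+01, -6.1000e-02,
        4.0000e-02,  0.0000e+00]), 'position': array([ 280.525, -558.072,  221.725]), 'tcp_rot': array([-3.055e+00, -7.250e-01,  1.000e-03]), 'wrist_force': array([-0.048,  0.189, -0.096]), 'moment': array([-0.015, -0.025,  0.005]), 'grasp_force': np.float64(0.0), 'gripper_width': np.float64(87.159)}
control_box 0.84 [242.3, 138.3, 353.4, 221.1] [555. 229.  74.] [[462.0, 101.0, 61.0], [654.0, 356.0, 82.0]]
control_box 0.36 [242.2, 141.7, 353.6, 221.0] [557. 229.  75.] [[465.0, 101.0, 65.0], [653.0, 355.0, 82.0]]
left_slot 0.48 [280.7, 234.5, 308.5, 241.1] [415. 228.  15.] [[409.0, 196.0, 9.0], [423.0, 265.0, 21.0]]
right_slot 0.88 [306.8, 177.5, 337.5, 206.6] [531. 168.  78.] [[496.0, 135.0, 62.0], [564.0, 203.0, 83.0]]
driver 0.78 [257.9, 234.9, 310.0, 243.4] [415. 238.  13.] [[407.0, 199.0, -1.0], [425.0, 324.0, 21.0]]
driver 0.51 [243.4, 140.0, 354.1, 224.1] [557. 229.  75.] [[466.0, 102.0, 65.0], [654.0, 354.0, 82.0]]
```

View pics/a.png

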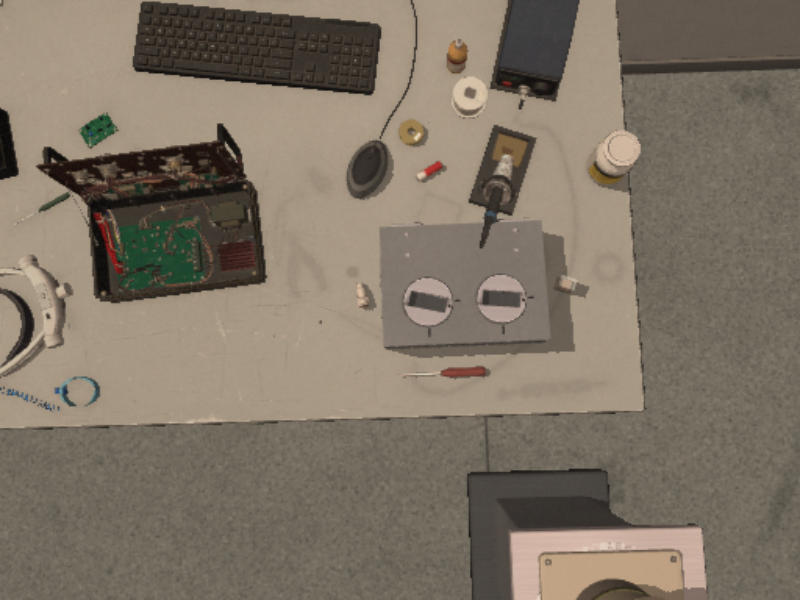

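View pics/b.png

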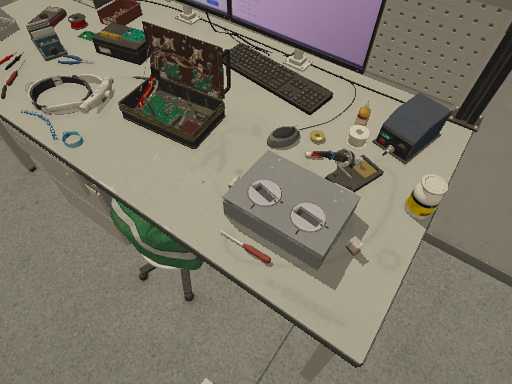

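```bash
python3 - <<'E'
from h import *
W=np.load("W.npy"); d=W[...,2]
m=(W[...,0]>440)&(W[...,0]<700)&(W[...,1]>80)&(W[...,1]<380)
p=m&(d>60)&(d<90)
r=cv2.minAreaRect(W[p][:,:2].astype(np.float32)); print("box",r)
h=m&(d>95); print("tall",h.sum(), np.round(W[h].min(0)),np.round(W[h].max(0)))
q=(W[...,0]>640)&(W[...,0]<800)&(W[...,1]>50)&(W[...,1]<300)&(d>60)
for z in (90,120,150): k=q&(d>z)&(d<300); print(z,k.sum(),k.any() and (np.round(W[k].min(0)),np.round(W[k].max(0))))
T=np.array(bot.camera_params("wrist")["T"]);s=bot.get_state();Rt=R.from_rotvec(s["tcp_rot"]).as_matrix()
print("cam in tool",Rt.T@(T[:3,3]-s["position"]), Rt.T@T[:3,:3])
E
```

```text
box ((562.741943359375, 227.77688598632812), (206.13580322265625, 270.6989440917969), 0.8050352334976196)
tall 328 [590. 141. 110.] [700. 212. 216.]
90 485 (array([640., 141.,  91.]), array([760., 201., 184.]))
120 349 (array([640., 142., 120.]), array([730., 201., 184.]))
150 109 (array([640., 167., 150.]), array([706., 201., 184.]))
cam in tool [  82.51220728    0.17812565 -162.24212437] [[-6.70643365e-04  9.54413831e-01  2.98485827e-01]
 [ 9.99999721e-01  7.38000768e-04 -1.12953311e-04]
 [-3.28086972e-04  2.98485668e-01 -9.54414060e-01]]
```

```bash
python3 - <<'E'
from h import *
W=np.load("W.npy"); d=W[...,2]
for x in range(570,760,10):
    k=(W[...,0]>=x)&(W[...,0]<x+10)&(W[...,1]>100)&(W[...,1]<240)&(d>95)
    if k.any(): print(x,k.sum(),np.round(W[k][:,1:].min(0)),np.round(W[k][:,1:].max(0)))
E
```

```text
590 14 [204. 210.] [212. 216.]
600 13 [201. 202.] [211. 209.]
610 18 [198. 196.] [208. 205.]
620 16 [194. 190.] [204. 198.]
630 22 [184. 166.] [201. 189.]
640 29 [182. 171.] [201. 184.]
650 25 [178. 154.] [198. 176.]
660 30 [175. 152.] [195. 168.]
670 30 [158. 116.] [191. 162.]
680 53 [153. 116.] [190. 151.]
690 78 [141. 110.] [195. 148.]
700 82 [142. 104.] [196. 150.]
710 61 [152. 102.] [198. 145.]
720 25 [149. 110.] [181. 136.]
730 31 [144.  99.] [174. 118.]
740 27 [144.  98.] [169. 109.]
750 7 [148.  95.] [164. 102.]
```

```bash
cat >> h.py <<'E'
def row(p0,a0,p1,a1):
    a=np.radians(a0); d=np.subtract(p1,p0)
    X=np.array([-np.sin(a),np.cos(a),0]);Y=np.array([np.cos(a),np.sin(a),0])
    return np.round([d@X/500,d@Y/500,-d[2]/500,-(a1-a0)/90],4).tolist()
def az():
    s=bot.get_state(); y=R.from_rotvec(s["tcp_rot"]).as_matrix()[:,1]; return np.degrees(np.arctan2(y[1],y[0]))
E
python3 - <<'E'
from h import *
a=-63.3
L=[((280.7,-558.4,222.6),a),((350,-270,260),-11.3),((420,30,260),41),((470,250,260),92)]
for i in range(3): print(row(*L[i],*L[i+1]))
E
```

```text
[0.383, -0.453, -0.0748, -0.5778]
[0.6158, 0.0197, 0.0, -0.5811]
[0.2665, 0.3641, 0.0, -0.5667]
```

Call:
{"method": "step_arm", "body": {"deltas": [[[0.383, -0.453, -0.075, 0, 0, -0.578, 0.3], [0.383, -0.453, -0.075, 0, 0, -0.578, 0.3], [0.383, -0.453, -0.075, 0, 0, -0.578, 0.3], [0.383, -0.453, -0.075, 0, 0, -0.578, 0.3], [0.383, -0.453, -0.075, 0, 0, -0.578, 0.3], [0.383, -0.453, -0.075, 0, 0, -0.578, 0.3], [0.383, -0.453, -0.075, 0, 0, -0.578, 0.3], [0.383, -0.453, -0.075, 0, 0, -0.578, 0.3]]]}}

```text
time_s: 1.07
position: [352.5, -264.0, 261.5]
tcp_rot: [2.413, 2.009, 0.001]
wrist_force: [1.6, -0.2, 0.1]
gripper_width: 41.5
grasp_force: 0.0
```

Call:
{"method": "step_arm", "body": {"deltas": [[[0.616, 0.02, 0, 0, 0, -0.58, 0.3], [0.616, 0.02, 0, 0, 0, -0.58, 0.3], [0.616, 0.02, 0, 0, 0, -0.58, 0.3], [0.616, 0.02, 0, 0, 0, -0.58, 0.3], [0.616, 0.02, 0, 0, 0, -0.58, 0.3], [0.616, 0.02, 0, 0, 0, -0.58, 0.3], [0.616, 0.02, 0, 0, 0, -0.58, 0.3], [0.616, 0.02, 0, 0, 0, -0.58, 0.3]]]}}

```text
time_s: 1.73
position: [420.6, 35.6, 260.6]
tcp_rot: [1.286, 2.865, 0.002]
wrist_force: [0.9, 0.4, 0.3]
gripper_width: 26.3
grasp_force: 0.0
```

Call:
{"method": "step_arm", "body": {"deltas": [[[0.266, 0.364, 0, 0, 0, -0.567, 0.3], [0.266, 0.364, 0, 0, 0, -0.567, 0.3], [0.266, 0.364, 0, 0, 0, -0.567, 0.3], [0.266, 0.364, 0, 0, 0, -0.567, 0.3], [0.266, 0.364, 0, 0, 0, -0.567, 0.3], [0.266, 0.364, 0, 0, 0, -0.567, 0.3], [0.266, 0.364, 0, 0, 0, -0.567, 0.3], [0.266, 0.364, 0, 0, 0, -0.567, 0.3]]]}}

```text
time_s: 2.4
position: [470.5, 250.9, 259.6]
tcp_rot: [0.066, -3.14, -0.001]
wrist_force: [-0.9, -0.6, -0.4]
gripper_width: 26.1
grasp_force: 0.0
```

```bash
python3 - <<'E'
from h import *
img,d,W=cloud("wrist"); print(az())
for n in ["left_slot","right_slot"]:
    for r in bot.regions_of("wrist",n)[:2]:
        m=r["pixels"]&(d>0); print(n,round(r["p"],2),r["bbox"],np.round(np.median(W[m],0)))
g,_,Ws=cloud("scene")
# gripper shape relative to TCP
s=bot.get_state()["position"]; q=Ws-s
for z in range(0,300,20):
    k=(q[...,2]>=z)&(q[...,2]<z+20)&(np.hypot(q[...,0],q[...,1])<140)
    if k.any(): print(z,k.sum(),np.round(np.percentile(q[k][:,:2],[2,98],axis=0)).tolist())
np.save("Ww.npy",W);cv2.imwrite("w.png",img)
cv2.imwrite("pics/c.png",cv2.resize(img,(800,600)));cv2.imwrite("pics/d.png",cv2.resize(g[60:300,150:470],(800,600)))
E
```

```text
91.97218439338502
left_slot 0.91 [253.7, 185.1, 319.1, 249.2] [528. 280.  78.]
right_slot 0.62 [150.5, 182.8, 217.8, 244.1] [533. 164.  78.]
0 130 [[-12.0, -24.0], [10.0, 20.0]]
20 123 [[-12.0, -26.0], [6.0, 22.0]]
40 75 [[-13.0, -25.0], [8.0, 25.0]]
60 176 [[-40.0, -47.0], [28.0, 82.0]]
80 874 [[-40.0, -48.0], [26.0, 81.0]]
100 1122 [[-40.0, -32.0], [30.0, 92.0]]
120 309 [[-27.0, -28.0], [-21.0, 15.0]]
140 75 [[-36.0, -26.0], [-21.0, 15.0]]
160 479 [[-38.0, -32.0], [-22.0, 24.0]]
180 175 [[-43.0, -25.0], [-24.0, 20.0]]
200 435 [[-43.0, -24.0], [-29.0, 29.0]]
220 354 [[-42.0, -18.0], [-30.0, 27.0]]
240 347 [[-42.0, -12.0], [-7.0, 50.0]]
260 286 [[-42.0, -6.0], [-13.0, 42.0]]
280 151 [[-43.0, 1.0], [-30.0, 27.0]]
```

View pics/c.png

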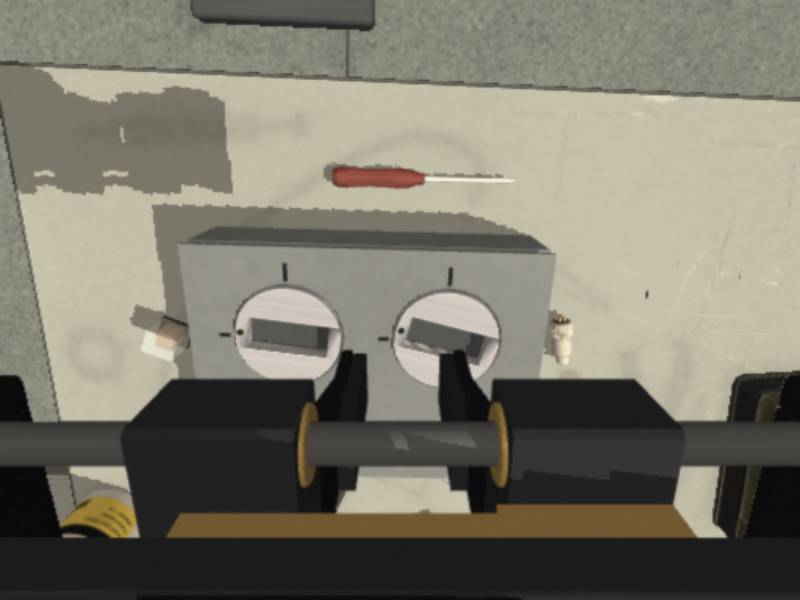

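View pics/d.png

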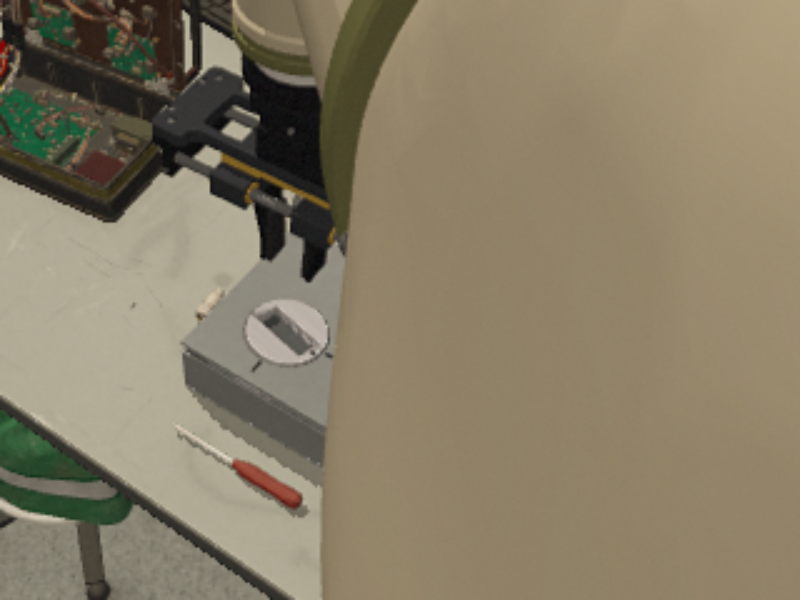

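```bash
cat > m.py <<'E'
from h import *
from scipy.optimize import least_squares
def disc(img,d,W,name,cam="wrist"):
    r=bot.regions_of(cam,name)[0]; M=r["pixels"]&(d>0)
    g=img.max(2); 
    ok=M&(W[...,2]>70)&(W[...,2]<84)&(g>150)
    zt=np.median(W[ok][:,2])
    P=W[ok][:,:2].astype(np.float32); H=cv2.convexHull(P)[:,0]
    f=least_squares(lambda c:np.hypot(*(H-c).T)-39.5,P.mean(0),loss="soft_l1",f_scale=1).x
    q=W[...,:2]-f; rr=np.hypot(q[...,0],q[...,1]); 
    fl=(rr<29)&(W[...,2]<zt-10)&(W[...,2]>zt-19)
    rect=cv2.minAreaRect(W[fl][:,:2].astype(np.float32)) if fl.sum()>5 else None
    dk=(rr>30.5)&(rr<38)&(g<110)&(W[...,2]>zt-3)
    a=np.degrees(np.arctan2(q[...,1],q[...,0]))[dk]
    print(name,round(r["p"],2),"c",np.round(f,1),"z",round(zt,1),"rms",np.round(np.std(np.hypot(*(H-f).T)),2),"floor",rect,"dot",dk.sum(),np.round(np.unique(np.round(a/3)*3)), np.round(np.median(a),1) if len(a) else 0)
E
python3 - <<'E'
from m import *
img,d,W=cloud("wrist")
for n in ["left_slot","right_slot"]: disc(img,d,W,n)
top=(W[...,2]>62)&(W[...,2]<84)&(W[...,0]>430)&(W[...,0]<545)&(W[...,1]>85)&(W[...,1]<375)
P=W[top]; print(P[:,1].min(),P[:,1].max())
for lo in range(110,350,40):
    k=(P[:,1]>lo)&(P[:,1]<lo+40); print(lo,np.round(np.percentile(P[k][:,0],1),1))
E
```

```text
left_slot 0.68 c [530.7 286.3] z 79.1 rms 0.23 floor ((533.6067504882812, 285.80731201171875), (57.04590606689453, 21.78762435913086), 77.24750518798828) dot 14 [-105. -102.  -99.   90.   93.   96.] -101.3
right_slot 0.69 c [532.9 166.5] z 78.9 rms 0.91 floor ((535.770263671875, 166.28594970703125), (57.3541145324707, 20.516990661621094), 84.12049102783203) dot 14 [-99. -96. -93.  93.  96.  99. 105.] -95.4
90.22563011200253 361.5266910649238
110 462.8
150 462.4
190 461.9
230 461.3
270 460.9
310 460.3
```

```bash
python3 - <<'E'
from h import *
s=bot.get_state(); print(s["position"],az())
print(row((470,250,260),92,(531,286,100),78))
E
```

```text
[470.86570735 249.00248164 260.24026818] 91.76012140825344
[-0.1244, 0.0677, 0.32, 0.1556]
```

Call:
{"method": "step_arm", "body": {"deltas": [[[-0.124, 0.068, 0.16, 0, 0, 0.156, 0.2], [-0.124, 0.068, 0.16, 0, 0, 0.156, 0.2], [-0.124, 0.068, 0.16, 0, 0, 0.156, 0.2], [-0.124, 0.068, 0.32, 0, 0, 0.156, 0.2], [-0.124, 0.068, 0.32, 0, 0, 0.156, 0.2], [-0.124, 0.068, 0.32, 0, 0, 0.156, 0.2], [-0.124, 0.068, 0.32, 0, 0, 0.156, 0.2], [-0.124, 0.068, 0.32, 0, 0, 0.156, 0.2]]]}}

```text
time_s: 3.42
position: [532.4, 286.3, 102.5]
tcp_rot: [0.332, 3.122, 0.002]
wrist_force: [0.3, -0.0, 1.3]
gripper_width: 17.5
grasp_force: 0.0
```

```bash
python3 - <<'E'
from h import *
s=bot.get_state(); print(s["position"],az(),s["wrist_force"])
img,d,W=cloud("wrist"); cv2.imwrite("pics/e.png",img[100:384])
E
```

```text
[532.39402345 286.31657989 102.53996136] 77.84960242012515 [ 0.28008725 -0.04279045  1.26818885]
```

View pics/e.png

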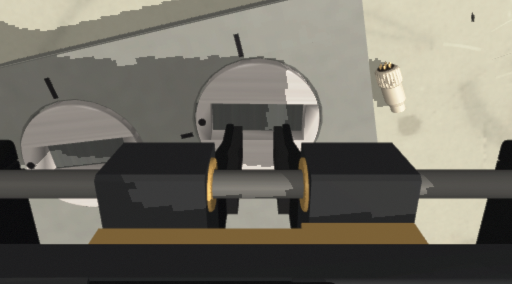

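Call:
{"method": "step_arm", "body": {"deltas": [[[0.002, 0, 0.05, 0, 0, 0, 0.2], [0.002, 0, 0.06, 0, 0, 0, 0.2], [0.002, 0, 0.07, 0, 0, 0, 0.2], [0.002, 0, 0.07, 0, 0, 0, 0.2], [0.002, 0, 0.07, 0, 0, 0, 0.2]]]}}

```text
time_s: 3.88
position: [531.0, 286.3, 66.3]
tcp_rot: [0.331, 3.123, 0.001]
wrist_force: [0.1, -0.5, 0.7]
gripper_width: 17.6
grasp_force: 0.0
```

Call:
{"method": "step_arm", "body": {"deltas": [[[0, 0, 0.008, 0, 0, 0, 0.2], [0, 0, 0.014, 0, 0, 0, 0.2], [0, 0, 0.018, 0, 0, 0, 0.2], [0, 0, 0.018, 0, 0, 0, 0.2]]]}}

```text
time_s: 4.22
position: [531.5, 286.6, 58.3]
tcp_rot: [0.331, 3.122, 0.001]
wrist_force: [-2.7, -3.5, 12.4]
gripper_width: 17.5
grasp_force: 6.6
```

Call:
{"method": "step_arm", "body": {"deltas": [[[0, 0, 0.006, 0, 0, 0, 0.2], [0, 0, 0.006, 0, 0, 0.08, 0.2], [0, 0, 0.006, 0, 0, 0.16, 0.2], [0, 0, 0.006, 0, 0, 0.23, 0.2], [0, 0, 0.006, 0, 0, 0.3, 0.2], [0, 0, 0.006, 0, 0, 0.37, 0.2], [0, 0, 0.006, 0, 0, 0.44, 0.2], [0, 0, 0.006, 0, 0, 0.44, 0.2]]]}}

```text
time_s: 4.88
position: [531.4, 286.1, 57.7]
tcp_rot: [1.379, 2.819, 0.0]
wrist_force: [-14.4, -11.3, 38.7]
gripper_width: 17.4
grasp_force: 19.5
```

```bash
python3 - <<'E'
from h import *
s=bot.get_state(); print(s["position"],az(),s["wrist_force"],s["moment"])
E
```

```text
[531.39938856 286.07803199  57.65548607] 37.86881968222159 [-14.36277001 -11.26738695  38.73270722] [-2.58387288  2.96080334 -0.04407859]
```

Call:
{"method": "step_arm", "body": {"deltas": [[[0, 0, -0.004, 0, 0, 0.05, 0.2], [0, 0, -0.004, 0, 0, 0.1, 0.2], [0, 0, -0.004, 0, 0, 0.1, 0.2]]]}}

```text
time_s: 5.13
position: [531.5, 286.2, 58.1]
tcp_rot: [1.593, 2.705, 0.002]
wrist_force: [-6.0, -6.2, 21.7]
gripper_width: 17.3
grasp_force: 10.9
```

```bash
python3 - <<'E'
from m import *
s=bot.get_state(); print(s["position"],az(),s["wrist_force"],s["moment"])
img,d,W=cloud("wrist"); cv2.imwrite("pics/f.png",img[60:384])
E
```

```text
[531.53011545 286.23909727  58.09943115] 28.994358833233175 [-6.04269087 -6.17492851 21.66886389] [-1.36926631  1.36585238 -0.05717565]
```

View pics/f.png

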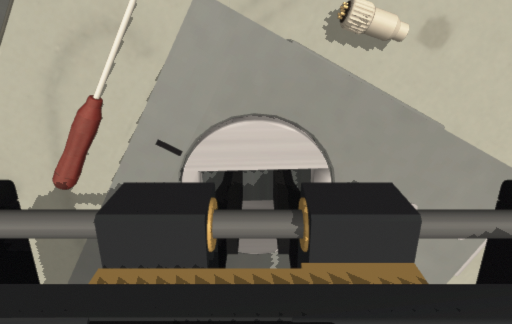

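Call:
{"method": "step_arm", "body": {"deltas": [[[0, 0, 0, 0, 0, 0.07, 0.2], [0, 0, 0, 0, 0, 0.14, 0.2], [0, 0, 0, 0, 0, 0.21, 0.2], [0, 0, 0, 0, 0, 0.28, 0.2], [0, 0, 0, 0, 0, 0.35, 0.2], [0, 0, 0, 0, 0, 0.4, 0.2], [0, 0, 0, 0, 0, 0.42, 0.2], [0, 0, 0, 0, 0, 0.42, 0.2]]]}}

```text
time_s: 5.85
position: [532.0, 286.7, 58.2]
tcp_rot: [2.379, 2.048, 0.005]
wrist_force: [-3.4, -4.5, 19.9]
gripper_width: 17.3
grasp_force: 24.4
```

```bash
python3 - <<'E'
from m import *
s=bot.get_state(); print(s["position"],az(),s["wrist_force"],s["moment"])
E
```

```text
[531.95174867 286.71916084  58.16293121] -8.56049185429483 [-3.39817869 -4.47249024 19.91701936] [-1.06631484  0.76002503  0.77176488]
```

Call:
{"method": "step_arm", "body": {"deltas": [[[0, 0, 0, 0, 0, 0.04, 0.2], [0, 0, 0, 0, 0, 0.04, 0.2]]]}}

```text
time_s: 6.02
position: [532.1, 286.7, 58.2]
tcp_rot: [2.441, 1.973, 0.006]
wrist_force: [-2.8, -5.6, 18.8]
gripper_width: 17.8
grasp_force: 52.3
```

```bash
python3 - <<'E'
from m import *
s=bot.get_state(); print(s["position"],az(),s["wrist_force"],s["moment"])
E
```

```text
[532.06397854 286.69328688  58.1729718 ] -12.11943178688049 [-2.83138278 -5.64583422 18.7724353 ] [-1.19554953  0.59899018  2.1293395 ]
```

Call:
{"method": "step_arm", "body": {"deltas": [[[0, 0, 0, 0, 0, -0.08, 0.2], [0, 0, 0, 0, 0, -0.15, 0.2], [0, 0, -0.03, 0, 0, -0.15, 0.2], [0, 0, -0.08, 0, 0, -0.15, 0.2], [0, 0, -0.15, 0, 0, -0.15, 0.2], [0, 0, -0.15, 0, 0, -0.15, 0.2]]]}}

```text
time_s: 6.52
position: [533.1, 288.3, 137.1]
tcp_rot: [2.192, 2.247, 0.014]
wrist_force: [1.1, 0.8, 1.0]
gripper_width: 17.2
grasp_force: 0.0
```

```bash
python3 - <<'E'
from m import *
s=bot.get_state(); p=s["position"];a=az();print(p,a,s["wrist_force"])
print(row(p,a,(450,215,230),50), row((450,215,230),50,(450,200,230),84))
E
```

```text
[533.07483203 288.27109706 137.07172698] 1.413863639699437 [1.06423943 0.77240611 1.00186112]
[-0.1424, -0.1697, -0.1859, -0.5398] [-0.0193, -0.023, 0.0, -0.3778]
```

Call:
{"method": "step_arm", "body": {"deltas": [[[-0.142, -0.17, -0.186, 0, 0, -0.54, 0.2], [-0.142, -0.17, -0.186, 0, 0, -0.54, 0.2], [-0.142, -0.17, -0.186, 0, 0, -0.54, 0.2], [-0.142, -0.17, -0.186, 0, 0, -0.54, 0.2], [-0.142, -0.17, -0.186, 0, 0, -0.54, 0.2], [-0.142, -0.17, -0.186, 0, 0, -0.54, 0.2], [-0.142, -0.17, -0.186, 0, 0, -0.54, 0.2], [-0.142, -0.17, -0.186, 0, 0, -0.54, 0.2]]]}}

```text
time_s: 7.18
position: [447.4, 213.0, 223.7]
tcp_rot: [1.067, 2.953, 0.001]
wrist_force: [-0.6, 0.2, -0.4]
gripper_width: 17.6
grasp_force: 0.0
```

Call:
{"method": "step_arm", "body": {"deltas": [[[-0.02, -0.023, 0, 0, 0, -0.378, 0.2], [-0.02, -0.023, 0, 0, 0, -0.378, 0.2], [-0.02, -0.023, 0, 0, 0, -0.378, 0.2], [-0.02, -0.023, 0, 0, 0, -0.378, 0.2], [-0.02, -0.023, 0, 0, 0, -0.378, 0.2], [-0.02, -0.023, 0, 0, 0, -0.378, 0.2], [-0.02, -0.023, 0, 0, 0, -0.378, 0.2]]]}}

```text
time_s: 7.77
position: [447.6, 197.9, 223.2]
tcp_rot: [0.172, 3.137, 0.0]
wrist_force: [1.9, -0.4, 0.5]
gripper_width: 17.6
grasp_force: 0.0
```

```bash
python3 - <<'E'
from m import *
s=bot.get_state(); p=s["position"];a=az();print(p,a)
img,d,W=cloud("wrist")
for n in ["left_slot","right_slot"]: disc(img,d,W,n)
cv2.imwrite("pics/g.png",img)
print(row(p,a,(533,166.5,100),84.3))
E
```

```text
[447.57672295 197.91396954 223.18752065] 83.71802555853866
left_slot 0.62 c [530.4 286.5] z 73.6 rms 0.68 floor ((526.3833618164062, 286.64630126953125), (40.620277404785156, 24.479917526245117), 8.918415069580078) dot 15 [-174. -171. -168. -150.] -170.3
right_slot 0.63 c [531.7 166. ] z 73.6 rms 3.69 floor ((535.8969116210938, 166.02455139160156), (56.30586624145508, 20.201169967651367), 84.12071990966797) dot 2 [102. 105.] 102.4
[-0.1767, -0.0438, 0.2464, -0.0065]
```

View pics/g.png

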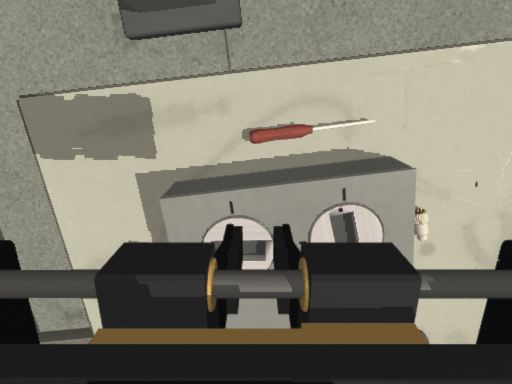

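```bash
python3 - <<'E'
from m import *
p=bot.get_state()["position"];a=az();print(p,a)
print(row(p,a,(455,175,86),84.3),row(p,a,(533,166.5,86),84.3))
E
```

```text
[447.52835679 197.83258443 223.07360318] 83.82122645671447
[-0.0198, -0.0438, 0.2741, -0.0053] [-0.1767, -0.0439, 0.2741, -0.0053]
```

Call:
{"method": "step_arm", "body": {"deltas": [[[-0.02, -0.044, 0.274, 0, 0, -0.005, 0.2], [-0.02, -0.044, 0.274, 0, 0, -0.005, 0.2], [-0.02, -0.044, 0.274, 0, 0, -0.005, 0.2], [-0.02, -0.044, 0.274, 0, 0, -0.005, 0.2], [-0.1, -0.044, 0.274, 0, 0, -0.005, 0.2], [-0.177, -0.044, 0.274, 0, 0, -0.005, 0.2], [-0.177, -0.044, 0.274, 0, 0, -0.005, 0.2], [-0.177, -0.044, 0.274, 0, 0, -0.005, 0.2]]]}}

```text
time_s: 8.58
position: [534.4, 166.2, 85.2]
tcp_rot: [-0.158, -3.136, -0.001]
wrist_force: [-1.3, -0.5, 0.5]
gripper_width: 17.1
grasp_force: 0.0
```

```bash
python3 - <<'E'
from m import *
s=bot.get_state(); print(s["position"],az(),s["wrist_force"])
img,d,W=cloud("wrist"); cv2.imwrite("pics/i.png",img[60:384])
E
```

```text
[534.38756342 166.19506315  85.18278941] 84.22671964436397 [-1.32345998 -0.48342554  0.53844144]
```

View pics/i.png

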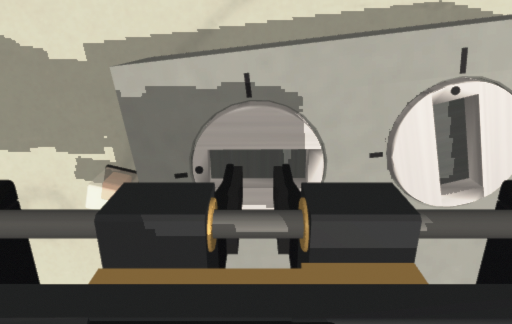

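Call:
{"method": "step_arm", "body": {"deltas": [[[0.003, 0, 0.02, 0, 0, 0, 0.2], [0.003, 0, 0.04, 0, 0, 0, 0.2], [0.003, 0, 0.05, 0, 0, 0, 0.2], [0.003, 0, 0.056, 0, 0, 0, 0.2], [0.003, 0, 0.056, 0, 0, 0, 0.2]]]}}

```text
time_s: 9.05
position: [530.5, 166.7, 58.4]
tcp_rot: [-0.151, -3.136, 0.003]
wrist_force: [-7.5, -1.9, 9.8]
gripper_width: 17.2
grasp_force: 5.0
```

Call:
{"method": "step_arm", "body": {"deltas": [[[0.002, 0, 0.003, 0, 0, 0, 0.2], [0.002, 0, 0.003, 0, 0, 0.08, 0.2], [0.002, 0, 0.003, 0, 0, 0.16, 0.2], [0.002, 0, 0.003, 0, 0, 0.23, 0.2], [0.002, 0, 0.003, 0, 0, 0.3, 0.2], [0.002, 0, 0.003, 0, 0, 0.37, 0.2], [0.002, 0, 0.003, 0, 0, 0.44, 0.2], [0.002, 0, 0.003, 0, 0, 0.44, 0.2]]]}}

```text
time_s: 9.72
position: [530.9, 167.7, 58.2]
tcp_rot: [1.215, 2.896, 0.001]
wrist_force: [-6.1, -0.4, 16.4]
gripper_width: 17.3
grasp_force: 8.5
```

```bash
python3 - <<'E'
from m import *
s=bot.get_state(); p=s["position"];a=az();print(p,a,s["wrist_force"],s["moment"])
print(row(p,a,p+[-5,0,0],-8))
E
```

```text
[530.94471209 167.68259658  58.18553061] 44.489604532641714 [-6.06151023 -0.36036998 16.43524093] [-0.14737585  1.16979578 -0.06081358]
[0.007, -0.0071, -0.0, 0.5832]
```

Call:
{"method": "step_arm", "body": {"deltas": [[[0, 0, 0, 0, 0, 0.07, 0.2], [0, 0, 0, 0, 0, 0.14, 0.2], [0.002, -0.002, 0, 0, 0, 0.21, 0.2], [0.004, -0.004, 0, 0, 0, 0.28, 0.2], [0.006, -0.006, 0, 0, 0, 0.35, 0.2], [0.007, -0.007, 0, 0, 0, 0.42, 0.2], [0.007, -0.007, 0, 0, 0, 0.48, 0.2], [0.007, -0.007, 0, 0, 0, 0.48, 0.2]]]}}

```text
time_s: 10.38
position: [530.1, 166.6, 59.1]
tcp_rot: [2.193, 2.241, 0.011]
wrist_force: [10.2, -1.3, 9.1]
gripper_width: 17.3
grasp_force: 6.9
```

```bash
python3 - <<'E'
from m import *
s=bot.get_state(); p=s["position"];a=az();print(p,a,s["wrist_force"],s["moment"])
E
```

```text
[530.08396831 166.57284697  59.05252346] 1.231172000035647 [10.22425683 -1.2781282   9.10243117] [-0.48941898 -2.26728236  0.00247411]
```

Call:
{"method": "step_arm", "body": {"deltas": [[[0, 0.005, 0.003, 0, 0, 0, 0.2], [0, 0.005, 0.003, 0, 0, 0.04, 0.2], [0, 0.005, 0.003, 0, 0, 0.08, 0.2], [0, 0.005, 0.003, 0, 0, 0.1, 0.2], [0, 0.005, 0.003, 0, 0, 0.1, 0.2]]]}}

```text
time_s: 10.8
position: [530.3, 166.7, 58.0]
tcp_rot: [2.358, 2.07, 0.006]
wrist_force: [-2.7, -5.9, 24.4]
gripper_width: 17.3
grasp_force: 18.9
```

```bash
python3 - <<'E'
from m import *
s=bot.get_state(); p=s["position"];a=az();print(p,a,s["wrist_force"],s["moment"])
E
```

```text
[530.34231151 166.70080878  57.99430266] -7.456253816512403 [-2.65469598 -5.88233824 24.36692644] [-1.19114351  0.66778055  0.43546521]
```

Call:
{"method": "step_arm", "body": {"deltas": [[[0, 0, 0, 0, 0, 0.03, 0.2], [0, 0, 0, 0, 0, 0.05, 0.2], [0, 0, 0, 0, 0, 0.05, 0.2]]]}}

```text
time_s: 11.05
position: [530.4, 166.8, 58.0]
tcp_rot: [2.434, 1.979, 0.006]
wrist_force: [-2.1, -7.1, 24.4]
gripper_width: 18.0
grasp_force: 52.3
```

Call:
{"method": "step_arm", "body": {"deltas": [[[0, 0, -0.006, 0, 0, 0, 0.2], [0, 0, -0.008, 0, 0, 0, 0.2], [0, 0, -0.008, 0, 0, -0.03, 0.2], [0, 0, -0.008, 0, 0, -0.06, 0.2], [0, 0, -0.008, 0, 0, -0.09, 0.2], [0, 0, -0.03, 0, 0, -0.09, 0.2], [0, 0, -0.05, 0, 0, -0.09, 0.2], [0, 0, -0.05, 0, 0, -0.09, 0.2]]]}}

```text
time_s: 11.72
position: [529.2, 167.5, 82.5]
tcp_rot: [2.293, 2.145, 0.004]
wrist_force: [0.9, 1.1, 0.1]
gripper_width: 17.5
grasp_force: 0.0
```

```bash
python3 - <<'E'
from m import *
s=bot.get_state(); p=s["position"];a=az();print(p,a,s["wrist_force"],s["moment"])
print(row(p,a,p+[-85,0,-5],a), row(p,a,np.r_[440,225,223],35))
E
```

```text
[529.20335478 167.52265834  82.50212768] -3.811259968515909 [0.94606785 1.14414945 0.12766713] [ 0.01443032 -0.12182699 -0.04019093]
[-0.0113, -0.1696, 0.01, -0.0] [0.1028, -0.1857, -0.281, -0.4312]
```

Call:
{"method": "step_arm", "body": {"deltas": [[[-0.005, -0.08, 0, 0, 0, 0, 0.2], [-0.01, -0.16, 0, 0, 0, 0, 0.2], [-0.01, -0.18, 0, 0, 0, 0, 0.2], [0.1, -0.186, -0.28, 0, 0, -0.5, 0.2], [0.1, -0.186, -0.28, 0, 0, -0.5, 0.2], [0.1, -0.186, -0.28, 0, 0, -0.5, 0.2], [0.1, -0.186, -0.28, 0, 0, -0.5, 0.2], [0.1, -0.186, -0.28, 0, 0, -0.5, 0.2]]]}}

```text
time_s: 12.38
position: [440.1, 226.5, 226.0]
tcp_rot: [1.508, 2.75, 0.011]
wrist_force: [-0.1, 0.4, 0.3]
gripper_width: 17.6
grasp_force: 0.0
```

Call:
{"method": "step_arm", "body": {"deltas": [[[0, 0, 0, 0, 0, -0.1, 0.2], [0, 0, 0, 0, 0, -0.2, 0.2], [0, 0, 0, 0, 0, -0.2, 0.2], [0, 0, 0, 0, 0, -0.2, 0.2]]]}}

```text
time_s: 12.72
position: [438.5, 222.9, 220.2]
tcp_rot: [1.069, 2.954, -0.0]
wrist_force: [0.4, 0.0, -0.1]
gripper_width: 17.4
grasp_force: 0.0
```

```bash
python3 - <<'E'
from m import *
s=bot.get_state(); p=s["position"];a=az();print(p,a)
img,d,W=cloud("wrist")
for n in ["left_slot","right_slot"]: disc(img,d,W,n)
cv2.imwrite("pics/j.png",img)
print(row(p,a,(532,286.5,90),9))
E
```

```text
[438.53260051 222.8948202  220.19453261] 50.20651290464657
left_slot 0.59 c [531. 286.] z 73.2 rms 0.77 floor ((533.111328125, 286.0932922363281), (53.66971206665039, 26.13338851928711), 8.730703353881836) dot 16 [-174. -171. -168.   24.] -170.9
right_slot 0.61 c [532.5 167.3] z 73.6 rms 6.19 floor ((523.75244140625, 163.35694885253906), (33.62651824951172, 21.75014877319336), 0.4050513207912445) dot 14 [-180. -177. -174.   84.  180.] -176.5
[-0.0622, 0.2174, 0.2604, 0.4579]
```

View pics/j.png

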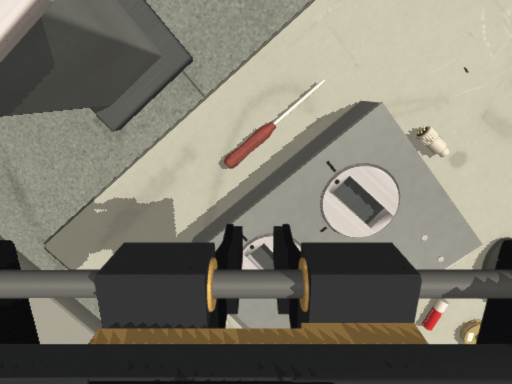

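Call:
{"method": "step_arm", "body": {"deltas": [[[-0.062, 0.217, 0.13, 0, 0, 0.458, 0.2], [-0.062, 0.217, 0.13, 0, 0, 0.458, 0.2], [-0.062, 0.217, 0.26, 0, 0, 0.458, 0.2], [-0.062, 0.217, 0.26, 0, 0, 0.458, 0.2], [-0.062, 0.217, 0.26, 0, 0, 0.458, 0.2], [-0.062, 0.217, 0.26, 0, 0, 0.458, 0.2], [-0.062, 0.217, 0.26, 0, 0, 0.458, 0.2], [-0.062, 0.217, 0.26, 0, 0, 0.458, 0.2]]]}}

```text
time_s: 13.53
position: [532.2, 286.4, 90.2]
tcp_rot: [2.041, 2.388, 0.0]
wrist_force: [-0.4, 0.7, 0.0]
gripper_width: 18.1
grasp_force: 0.0
```

```bash
python3 - <<'E'
from m import *
s=bot.get_state(); p=s["position"];a=az();print(p,a)
print(row(p,a,(531.5,286.4,58),a))
E
```

```text
[532.19605815 286.41288696  90.18105821] 8.967394031872752
[0.0002, -0.0014, 0.0644, -0.0]
```

Call:
{"method": "step_arm", "body": {"deltas": [[[0, -0.001, 0.03, 0, 0, 0, 0.2], [0, -0.001, 0.05, 0, 0, 0, 0.2], [0, -0.001, 0.062, 0, 0, 0, 0.2], [0, -0.001, 0.067, 0, 0, 0, 0.2], [0, -0.001, 0.067, 0, 0, 0, 0.2]]]}}

```text
time_s: 13.95
position: [531.6, 285.8, 58.3]
tcp_rot: [2.042, 2.387, -0.001]
wrist_force: [-7.0, -5.0, 14.0]
gripper_width: 17.5
grasp_force: 7.0
```

Call:
{"method": "step_arm", "body": {"deltas": [[[0, 0, 0, 0, 0, 0.06, 0.2], [0, 0, 0, 0, 0, 0.12, 0.2], [0, 0, 0, 0, 0, 0.18, 0.2], [0, 0, 0, 0, 0, 0.23, 0.2], [0, 0, 0, 0, 0, 0.23, 0.2]]]}}

```text
time_s: 14.37
position: [532.8, 286.6, 58.4]
tcp_rot: [2.438, 1.978, 0.005]
wrist_force: [0.2, -2.1, 9.1]
gripper_width: 17.7
grasp_force: 46.6
```

```bash
python3 - <<'E'
from m import *
s=bot.get_state(); p=s["position"];a=az();print(p,a,s["wrist_force"],s["moment"])
E
```

```text
[532.82263784 286.62659396  58.44103128] -11.892999133786349 [ 0.19566168 -2.09265108  9.05805342] [-0.46177313 -0.05916396  1.95744673]
```

At the stop (2 N m); unload, ease back, lift, retreat and check.

Call:
{"method": "step_arm", "body": {"deltas": [[[0, 0, -0.004, 0, 0, 0, 0.2], [0, 0, -0.006, 0, 0, 0, 0.2], [0, 0, -0.006, 0, 0, -0.03, 0.2], [0, 0, -0.006, 0, 0, -0.06, 0.2], [0, 0, -0.006, 0, 0, -0.09, 0.2], [0, 0, -0.03, 0, 0, -0.09, 0.2], [0, 0, -0.08, 0, 0, -0.09, 0.2], [0, 0, -0.08, 0, 0, -0.09, 0.2]]]}}

```text
time_s: 15.03
position: [533.5, 287.3, 101.6]
tcp_rot: [2.293, 2.145, 0.009]
wrist_force: [1.2, 0.2, 0.3]
gripper_width: 17.5
grasp_force: 0.0
```

```bash
python3 - <<'E'
from m import *
p=bot.get_state()["position"];a=az();print(p,a)
print(row(p,a,np.r_[430,235,250],46),row((430,235,250),46,(420,225,260),86))
E
```

```text
[533.53099224 287.34496979 101.63044207] -3.826723393588229
[-0.1183, -0.1996, -0.2967, -0.5536] [0.0005, -0.0283, -0.02, -0.4444]
```

Call:
{"method": "step_arm", "body": {"deltas": [[[-0.12, -0.2, -0.3, 0, 0, -0.55, 0.2], [-0.12, -0.2, -0.3, 0, 0, -0.55, 0.2], [-0.12, -0.2, -0.3, 0, 0, -0.55, 0.2], [-0.12, -0.2, -0.3, 0, 0, -0.55, 0.2], [-0.12, -0.2, -0.3, 0, 0, -0.55, 0.2], [-0.12, -0.2, -0.3, 0, 0, -0.55, 0.2], [-0.12, -0.2, -0.3, 0, 0, -0.55, 0.2], [-0.12, -0.2, -0.3, 0, 0, -0.55, 0.2]]]}}

```text
time_s: 15.7
position: [427.9, 232.6, 247.9]
tcp_rot: [1.176, 2.911, 0.002]
wrist_force: [-0.8, -0.2, 0.7]
gripper_width: 17.3
grasp_force: 0.0
```

Call:
{"method": "step_arm", "body": {"deltas": [[[0, -0.03, -0.02, 0, 0, -0.444, 0.2], [0, -0.03, -0.02, 0, 0, -0.444, 0.2], [0, -0.03, -0.02, 0, 0, -0.444, 0.2], [0, -0.03, -0.02, 0, 0, -0.444, 0.2], [0, -0.03, -0.02, 0, 0, -0.444, 0.2], [0, -0.03, -0.02, 0, 0, -0.444, 0.2], [0, -0.03, -0.02, 0, 0, -0.444, 0.2], [0, -0.03, -0.02, 0, 0, -0.444, 0.2]]]}}

```text
time_s: 16.37
position: [417.4, 222.1, 256.7]
tcp_rot: [-0.126, -3.139, 0.0]
wrist_force: [-0.7, -0.0, 0.4]
gripper_width: 17.3
grasp_force: 0.0
```

```bash
python3 - <<'E'
from m import *
s=bot.get_state(); p=s["position"];a=az();print(p,a,s["wrist_force"])
img,d,W=cloud("wrist")
for n in ["left_slot","right_slot"]: disc(img,d,W,n)
cv2.imwrite("pics/k.png",cv2.resize(img,(800,600)))
E
```

```text
[417.40902149 222.05425849 256.65226093] 85.386221496514 [-0.73312339 -0.00130817  0.40395317]
left_slot 0.77 c [531.3 287.5] z 73.5 rms 5.23 floor ((515.625, 287.19415283203125), (24.186935424804688, 19.404706954956055), 88.65283203125) dot 12 [-180. -177. -174. -162. -159.  180.] -176.2
right_slot 0.7 c [531.9 166.1] z 73.4 rms 2.07 floor ((517.479248046875, 161.89122009277344), (17.581836700439453, 16.76829719543457), 4.993407249450684) dot 12 [-180. -177.  177.  180.] 0.7
```

View pics/k.png

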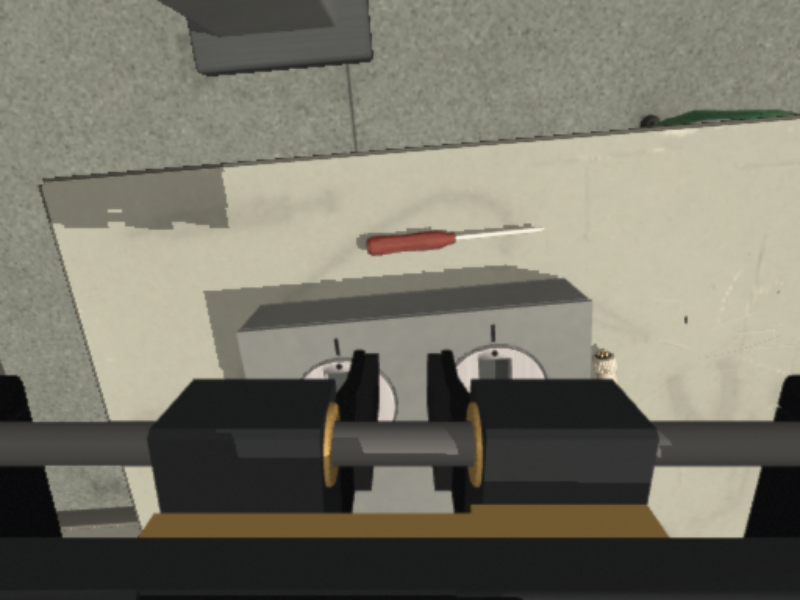

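Picture: both dots, at (339,366) and (494,353), point to their front-edge marks at (337,346) and (493,333). The panel is shut and the robot is clear of it.

```bash
python3 -c "
from cell import bot
print(bot.hand_in())"
```

```text
the job is handed in; nothing more can be done
None
```

The panel is pressed shut and both fasteners are turned to their stops with the dots at the front marks. The left one slipped back about 9° on my first release, so I turned it again. The job is handed in at about 16.5 s.

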